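# Lock a plaster mould in its clamp with the headed pin

## Robot

A 6-joint arm with a two-finger parallel gripper is mounted at the origin on the work surface. World frame = base frame: x ahead of the robot, y to its left, z up, the work surface at z = 0. Lengths are in m, angles in degrees, forces in N, time in s.
With the tool pointing down it reaches from about 0.375 to 0.825 m from the base axis. Payload 5.5 kg.
Tool frame: the origin (TCP) lies midway between the tips of the shut fingers; the grasp point (between the pads) lies 19 mm behind it; z points along the fingers, y is the line along which they close (so a half turn about z gives the same grasp; the last joint's range is limited). The gripper opens to 85 mm and grips with 20 to 120 N. Pads are 22 mm wide; open, the fingers measure 114 mm over their backs; the gripper's body (76 mm by 85 mm) begins 54 mm behind the grasp point. The pads swing forward as they close: fully open they stand 13 mm farther back than shut.
Start: joints at [67.838, 17.962, -2.699, 69.339, 0, 90], TCP at [0.226, 0.556, 0.231] pointing down, gripper open.
Joint ranges: [-152.73, 152.73], [-39.44, 99.34], [-58.76, 71.6], [-118.89, 123.64], [-81.53, 83.1], [-180, 180]. Speed limits (degrees/s): [136.94, 136.94, 172.46, 180, 180, 180].

## Interface

Orientations are given as a 3x3 rotation matrix whose columns are the frame's x, y, z axes.
In Python, from plant import manip, optics, ticket, models gives the robot as it stands.
- The arm moves only by the tool arm_command, never from a script. Its argument "plan" is a list of rows, each an object with "delta_pos": the shift along the world's x, y, z in m, a list of three; "roll": the turn about the world's z in rad. In form: [{"delta_pos": [dx, dy, dz], "roll": roll}, ...]. A call has 1 to 12 rows; each row is the pose to reach, as a shift and turn from the pose commanded when the call began; what a row does not reach only later rows make up. A row lasts 1/10 s, in which the tool goes at most 50 mm and 8.59 degrees, less where a joint would pass 70% of its speed; a pose out of reach is approached as far as the arm can. A call with a gripper value outside its range is refused whole. "hand" is the opening, from -1 (shut) to 1 (fully open), set as the call begins (left out, the last holds). The fingers move at their own pace and stop on an object; "squeeze" is the grip in N (left out, the last holds). Time passes only in rows, so rows that repeat a pose let the fingers close. It gives the time, the measured TCP pose, the force, the opening and the grip force at its end, in the units of the state.
- manip.get_obs(): the state, without advancing time (a new reading comes with each control period).
- optics.grab_frame(name): name is "scene" or "side" or "wrist"; returns a dict with "image" (400x640x3 uint8, red, green, blue), "fx", "fy", "cx", "cy" (pixels), "world_from_camera" (4x4, takes a point from camera to world coordinates). Camera axes: x right, y down, z forward; pixel columns grow to the right and rows downward; lengths in m; the calibration is good to about 2 mm. A picture is of the moment at which its call begins. There is no depth.
- ticket.finish_job(): hands the job in; it is judged then, once.
Trained networks look in a picture, given as the dict that the camera call returned (one of the last four; its "shot" number tells which), for a name from the list of things; names that differ only in an ending like _2 or _b are one class to them, and where a whole thing is asked for, a point or a joint stands for the part that bears it (a point fixed in the world has none). Each returns a list of dicts, best first, with "conf" (0 to 1); they miss things now and then, are a little off and sometimes report something else, mostly with a low value. They report only what shows in the picture. A call takes as long as a camera call. They do not tell look-alikes from the thing itself.
- models.boxes_of(picture, thing): "point" ([x, y, z] in m, in world coordinates, good to about 4 mm: the middle of the surface that is visible of it).
- models.cut_out(picture, thing): "pixels" (400x640 bool, what is visible of it).
The state is a dict: "t": time; "joint_positions": joint angles; "qd": joint speeds; "effort": joint torques, N m; "tool_pos": TCP position; "eef_rot": TCP orientation; "force": force on the tool from outside, world axes, zero at the start; "torque": the same for the moment, N m; "width": finger opening in m; "gripper_force": force on a finger pad.
Only numpy, scipy, OpenCV 4.12 (cv2) and the standard library are available. Lean on these libraries where they do the work, as an engineer would, in place of code of your own. Each camera call takes 0.05 s, during which the arm holds its last target. There are 200 camera calls.

## Task

Close the mould clamp ready for casting: push its raised bar down until it is fully home on the mould, with the lug at its end between the two cheeks of the fork, then fetch the headed pin from its wooden rest and push it, tip first from the robot's side, through fork and lug until its collar seats against the near cheek. Leave the pin in place and the bar down, and do not disturb the bowl, the clay bell or the spatula.

Things in the scene. Friction and masses are not known exactly. Their poses are not given: they have to be found in the camera images.
- clamp: Mould clamp, fixed to the table: plywood board 200 (x) x 310 (y) x 12 mm with a two-part plaster mould (160 x 150 mm, top at z = 72), a steel hinge bracket at its +y end and a steel fork at its -y end. Origin: centre of the board's underside; z up; x is the way the pin is pushed (away from the robot), y runs from fork to hinge. With the bar down nothing on it is higher than 123 mm.
- fork_mouth (a point): Centre of the hole in the fork's near cheek, on its outer face: x = -22, y = -110, z = 105 mm in the clamp's frame; axes as the clamp's. The pin goes in here along +x. The fork is two upright cheeks 10 mm thick (x), 36 mm wide (y), 24 mm apart, with 15 mm holes on one level axis along x; the far cheek's outer face is 44 mm beyond this point.
- bar_hinge (a point): Point on the bar's hinge axis, which lies along the clamp's x (x = 0, y = +110, z = 105 mm in the clamp's frame).
- bar (a joint): Angle of the clamp's steel bar, rad: 0 = fully down, level, against its stop, lug and fork holes in line; positive = its fork end raised (starts at about 0.45 to 0.85). The hinge is stiff: the bar stays where it is left. A rubber foot under the bar meets the mould at 0.
- press_point (a point): Middle of the bar's flat top, 170 mm from the hinge axis along the bar and 8 mm above its centre line: a place to push it down, which takes a few newtons. Moves with the bar. The bar is 30 mm wide, 16 mm thick, centred on the hinge axis; at its end a lug 16 mm thick (x), 32 mm square, has a 16 mm hole 220 mm from the hinge axis.
- pin: Loose headed pin, about 90 g, 100 mm long, lying level in its rest. Origin: centre of the collar's seating face; x points along the shank to the tip. Steel shank 12 mm thick from x = 0 to 62, the last 8 mm tapered to 6; steel collar 26 mm across, x = -6 to 0; round black grip 18 mm thick, x = -38 to -6, to hold or push. Seated, its origin is at fork_mouth, its x along the clamp's x.
- rest: Wooden rest for the pin, fixed to the table: base 70 x 50 x 12 mm with two notched uprights 32 mm wide, 54 mm high. Origin: centre of its underside. The pin lies along its x in the notches, pin axis 50 mm above the table, collar and grip hanging out freely at its -x end (pin origin at x = -30 mm).
- bowl: Loose terracotta bowl, 110 mm across, 50 mm high; a bystander. Origin: centre of its underside.
- bell: Loose clay bell figure, 68 mm across, 86 mm high; a bystander. Origin: centre of its underside.
- spatula: Loose spatula, 200 mm long, lying on the table; a bystander. Origin: its middle, underside.
- pin_tip (a point): Centre of the pin's tip, 62 mm from the pin's origin along its x.
Not all that is in view belongs to the job. There is more than one size of the pin; the one meant has the size given above.

How it is judged (in metres and radians):
On the way, in this order (a step that is already met when the one before it is completed fails the run):
1. the bar is fully down (within 0.025 rad of its stop) while the pin is still outside the fork (value of joint bar below 0.025 rad and distance between pin_tip and fork_mouth above 0.03 m), for 0.2 s.
2. the pin is through fork and lug from the robot's side, its collar within 4 mm of the near cheek (x of pin in the frame of fork_mouth between -0.004 and 0.004 m and y of pin in the frame of fork_mouth between -0.004 and 0.004 m and z of pin in the frame of fork_mouth between -0.004 and 0.004 m and angle between the x axis of pin and the x axis of clamp, either way round below 0.12 rad and x of pin_tip in the frame of fork_mouth above 0.05 m), for 0.2 s.
At the end, for the whole second after the job is handed in: Bar within 0.025 rad of its stop; pin through cheeks and lug, tip on the far side, collar face within 4 mm of the near cheek's face and of the hole's centre (each axis), axis within 0.12 rad of the hole's; released, at rest; bowl, bell and spatula within 30 mm of their places (all of step 2 and value of joint bar below 0.025 rad and linear speed of pin below 0.02 m/s); the robot touches nothing.
It fails at once if the bowl, the bell or the spatula is pushed more than 30 mm from its place (distance of any of bowl, bell, spatula from where it was at the start of the episode above 0.03 m).
It also fails if it takes over 66 s, if anything falls off the work surface, if the arm or the gripper's body presses on something with over 40 N, if the wrist force passes 120 N, or if a joint passes its speed limit or range.

## Working session

There is one attempt and no reset: what is moved stays moved. The work goes in short steps, Python scripts to look and compute and a tool call to move; the robot and the scene stay as the last step left them, time stands still between calls to the robot, and variables do not carry over. Pictures are saved under pics/ and viewed, at most 10 in all, crops included, and the job is handed in when it is done.

Besides the shell and the picture viewer there is one more tool, called after ">>>" as name(argument=value, ...), one argument or row to a line, values as JSON. arm_command: Moves the arm, as the interface text tells. Its arguments: {"type":"object","properties":{"plan":{"type":"array"},"hand":{"type":"number"},"squeeze":{"type":"number"}},"required":["plan"]}

```bash
mkdir -p pics
cat > h.py <<'E'
import numpy as np,cv2
from plant import manip,optics,ticket,models
def shot(n,save=None):
    p=optics.grab_frame(n)
    if save: cv2.imwrite('pics/'+save,p['image'][:,:,::-1])
    return p
def proj(p,X):
    T=np.linalg.inv(p['world_from_camera']);c=T[:3,:3]@np.asarray(X,float)+T[:3,3]
    return np.array([p['fx']*c[0]/c[2]+p['cx'],p['fy']*c[1]/c[2]+p['cy']])
def ray(p,uv):
    T=np.asarray(p['world_from_camera']);d=T[:3,:3]@np.array([(uv[0]-p['cx'])/p['fx'],(uv[1]-p['cy'])/p['fy'],1]);return T[:3,3],d/np.linalg.norm(d)
def atz(p,uv,z):
    o,d=ray(p,uv);return o+d*(z-o[2])/d[2]
def tri(obs):
    A=np.zeros((3,3));b=np.zeros(3)
    for p,uv in obs:
        o,d=ray(p,uv);M=np.eye(3)-np.outer(d,d);A+=M;b+=M@o
    return np.linalg.solve(A,b)
E
python3 - <<'E'
from h import *
np.set_printoptions(precision=3,suppress=True)
a={n:shot(n,n+'0.png') for n in('scene','side')}
cv2.imwrite('pics/both0.png',cv2.resize(np.vstack([a['scene']['image'],a['side']['image']])[:,:,::-1],(480,600)))
for n,p in a.items():
    print(n,p['fx'],p['world_from_camera'])
    for t in ['clamp','bar','fork_mouth','press_point','pin','rest','bowl','bell','spatula','pin_tip']:
        try: print(t,[(np.round(d['point'],3).tolist(),round(d['conf'],2),proj(p,d['point']).round().tolist()) for d in models.boxes_of(p,t)])
        except Exception as e: print(t,e)
o=manip.get_obs();print(o['t'],o['force'],o['width'],o['eef_rot'])
E
```

```text
scene 500.6531915283829 [[ 0.751  0.395 -0.53   1.221]
 [ 0.661 -0.457  0.596 -0.82 ]
 [-0.007 -0.797 -0.604  0.87 ]
 [ 0.     0.     0.     1.   ]]
clamp [([0.624, 0.001, 0.058], 0.69, [362.0, 221.0])]
bar [([0.612, 0.04, 0.166], 0.87, [369.0, 178.0])]
fork_mouth [([0.624, 0.002, 0.057], 0.66, [362.0, 221.0])]
press_point [([0.609, 0.047, 0.164], 0.73, [370.0, 177.0])]
pin [([0.391, -0.519, 0.021], 0.93, [138.0, 301.0]), ([0.465, -0.376, 0.055], 0.7, [207.0, 271.0])]
rest [([0.516, -0.379, 0.01], 0.78, [223.0, 296.0])]
bowl [([0.504, 0.403, 0.033], 0.85, [409.0, 153.0])]
bell [([0.675, 0.379, 0.03], 0.75, [452.0, 176.0])]
spatula [([0.649, -0.36, 0.0], 0.57, [269.0, 324.0]), ([0.466, -0.37, 0.059], 0.27, [209.0, 269.0])]
pin_tip [([0.39, -0.515, 0.019], 0.56, [140.0, 300.0])]
side 418.5481713607258 [[ 0.846 -0.286  0.45  -0.084]
 [-0.533 -0.482  0.695 -1.025]
 [ 0.018 -0.828 -0.56   0.883]
 [ 0.     0.     0.     1.   ]]
clamp [([0.577, 0.009, 0.058], 0.83, [322.0, 196.0])]
bar [([0.595, 0.045, 0.166], 0.91, [322.0, 164.0])]
fork_mouth [([0.579, 0.013, 0.061], 0.87, [322.0, 195.0])]
press_point [([0.589, 0.043, 0.171], 0.61, [321.0, 163.0])]
pin [([0.385, -0.517, 0.022], 0.93, [368.0, 331.0]), ([0.463, -0.376, 0.053], 0.65, [361.0, 276.0])]
rest [([0.485, -0.381, 0.015], 0.95, [367.0, 284.0]), ([0.579, 0.011, 0.06], 0.32, [322.0, 195.0])]
bowl [([0.515, 0.411, 0.036], 0.83, [258.0, 158.0])]
bell [([0.659, 0.383, 0.031], 0.75, [292.0, 154.0])]
spatula [([0.638, -0.362, -0.001], 0.87, [403.0, 264.0])]
pin_tip [([0.376, -0.519, 0.024], 0.92, [366.0, 332.0]), ([0.592, 0.046, 0.167], 0.6, [321.0, 164.0]), ([0.457, -0.37, 0.058], 0.49, [358.0, 274.0]), ([0.64, -0.362, -0.002], 0.17, [403.0, 264.0])]
1.1 [-0.664  0.779  0.005] 0.08556281812261947 [[-0.926  0.377  0.   ]
 [ 0.377  0.926  0.   ]
 [-0.     0.    -1.   ]]
```

View pics/scene0.png

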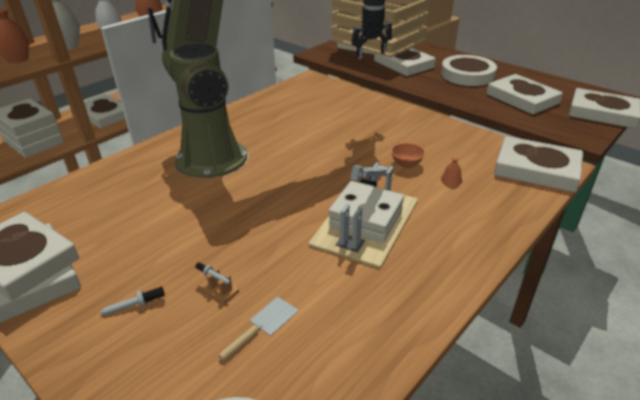

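View pics/side0.png

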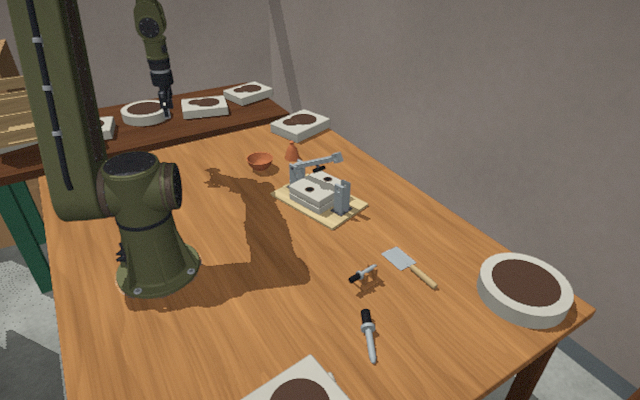

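The scene shows the clamp at (362,221), the rest with a short pin at (210,272), a larger loose pin at (138,301), the spatula at (260,328), the bowl at (408,155) and the bell at (452,174). The side view shows the same things: pin in rest at (362,273), loose long pin at (368,335). There are two candidates for the pin. The one in the rest fits ("lying level in its rest", 100 mm long), and the crop should confirm it.

```bash
python3 - <<'E'
import cv2,numpy as np
a=cv2.imread('pics/scene0.png');b=cv2.imread('pics/side0.png')
f=lambda i,u,v,w,h:cv2.resize(i[v:v+h,u:u+w],(400,300),interpolation=cv2.INTER_CUBIC)
cv2.imwrite('pics/c1.png',np.vstack([np.hstack([f(a,300,158,133,100+10),f(b,260,145,120,90)]),np.hstack([f(a,95,250,160,80*3//2),f(b,330,250,80*2,120)])]))
E
python3 - <<'E'
from h import *
np.set_printoptions(precision=4,suppress=True)
P={n:shot(n) for n in('scene','side')}
for n,p in P.items():
    for t in('rest','pin'):
        for d in models.cut_out(p,t):
            m=d['pixels'].astype(np.uint8);r=cv2.minAreaRect(cv2.findNonZero(m));print(n,t,round(d['conf'],2),m.sum(),r, 'long axis ends at z=.05:')
            ys,xs=np.nonzero(m);c=np.array([xs.mean(),ys.mean()]);u,s,v=np.linalg.svd(np.c_[xs,ys]-c,full_matrices=False);k=(np.c_[xs,ys]-c)@v[0]
            z=.05 if c[0]>190 and n=='scene' or c[1]<300 and n=='side' else .01
            print(atz(p,c+v[0]*k.min(),z),atz(p,c+v[0]*k.max(),z))
E
```

```text
scene rest 0.85 582 ((219.50001525878906, 286.5000305175781), (32.52690887451172, 28.284271240234375), 45.0) long axis ends at z=.05:
[ 0.4841 -0.3989  0.05  ] [ 0.5703 -0.3795  0.05  ]
scene pin 0.92 611 ((132.26885986328125, 302.25738525390625), (14.429476737976074, 66.9367446899414), 66.37062072753906) long axis ends at z=.05:
[ 0.3978 -0.4579  0.01  ] [ 0.3494 -0.5906  0.01  ]
scene pin 0.5 257 ((211.67242431640625, 272.5689697265625), (37.32476043701172, 10.21324348449707), 21.801406860351562) long axis ends at z=.05:
[ 0.4204 -0.3771  0.05  ] [ 0.5243 -0.3632  0.05  ]
side rest 0.84 329 ((368.0000305175781, 279.0000305175781), (19.798988342285156, 25.45584487915039), 45.0) long axis ends at z=.05:
[ 0.5172 -0.3861  0.05  ] [ 0.4324 -0.4114  0.05  ]
side pin 0.65 452 ((368.24169921875, 336.0089111328125), (54.347015380859375, 14.060609817504883), 88.02507019042969) long axis ends at z=.05:
[ 0.4267 -0.4477  0.01  ] [ 0.3462 -0.5904  0.01  ]
side pin 0.64 131 ((360.8930969238281, 272.81719970703125), (7.889321327209473, 27.155872344970703), 48.36646270751953) long axis ends at z=.05:
[ 0.5179 -0.3614  0.05  ] [ 0.4278 -0.3729  0.05  ]
side pin 0.41 344 ((319.5617370605469, 163.80931091308594), (13.708391189575195, 46.35116958618164), 76.32869720458984) long axis ends at z=.05:
[0.8062 0.2221 0.05  ] [0.6033 0.2421 0.05  ]
```

View pics/c1.png

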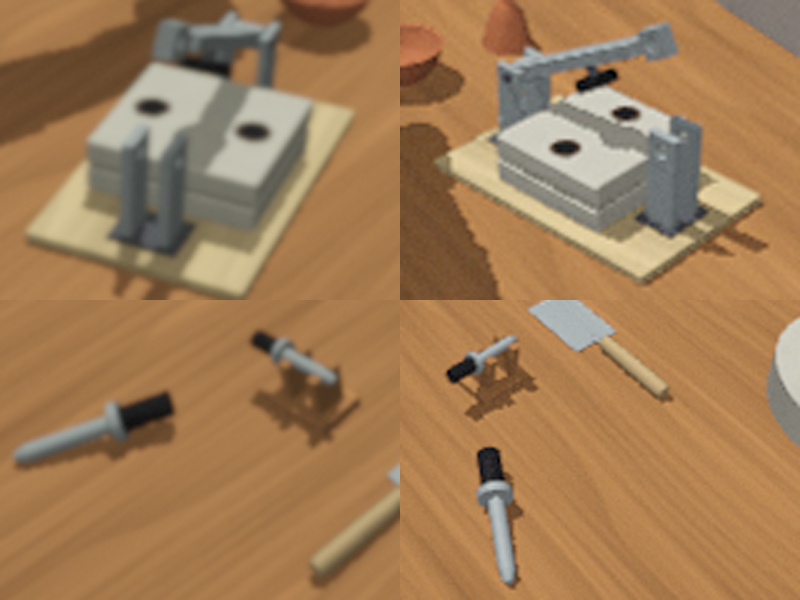

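The crops show the pin in the rest as clearly shorter (about 100 mm) than the loose one (about 140 mm), with its grip towards the robot, so the rest pin is the one. The clamp's board corners and raised bar are also readable.

Run:
```python
from h import *
np.set_printoptions(precision=4,suppress=True)
from scipy.optimize import least_squares
P={n:shot(n) for n in('scene','side')}
for n,uvs in {'scene':[(309,244.5),(381,266),(417.7,197)],'side':[(272,193),(332,228),(368.6,205.5)]}.items():
    print(n,[atz(P[n],u,.012) for u in uvs])
# fork cheeks top / bar ends
f=lambda u,v:(300+u/3.0075,158+v/2.727); g=lambda u,v:(260+(u-400)/3.333,145+v/3.333)
obs=[('scene',f(27,236),(-.1,-.155,.012)),('scene',f(243,292),(.1,-.155,.012)),('scene',f(354,107),(.1,.155,.012)),
('side',g(640,277),(-.1,-.155,.012)),('side',g(762,200),(.1,-.155,.012)),('side',g(438,160),(-.1,.155,.012)),
('scene',f(88,145),(-.08,-.075,.072)),('scene',f(163,65),(-.08,.075,.072)),('scene',f(312,100),(.08,.075,.072)),('scene',f(240,180),(.08,-.075,.072)),
('side',g(500,130),(-.08,.075,.072)),('side',g(598,190),(-.08,-.075,.072))]
def w(q,X): c,s=np.cos(q[2]),np.sin(q[2]);return np.array([q[0]+c*X[0]-s*X[1],q[1]+s*X[0]+c*X[1],X[2]])
r=least_squares(lambda q:np.concatenate([proj(P[n],w(q,X))-u for n,u,X in obs]),[.6,0,0],loss='soft_l1')
print(r.x,np.degrees(r.x[2]));print(r.fun.reshape(-1,2) if r.fun.size==24 else r.fun)
print('mouth',w(r.x,(-.022,-.11,.105)),'hinge',w(r.x,(0,.11,.105)))
q=r.x
for a in np.arange(.4,.95,.1):
    e=w(q,(0,.11-.22*np.cos(a),.105+.22*np.sin(a)));print(round(a,2),e,proj(P['scene'],e),proj(P['side'],e))
```

```text
scene [array([ 0.5465, -0.1173,  0.012 ]), array([ 0.7339, -0.0602,  0.012 ]), array([0.6444, 0.2431, 0.012 ])]
side [array([0.4624, 0.1798, 0.012 ]), array([ 0.5402, -0.1134,  0.012 ]), array([ 0.7257, -0.0717,  0.012 ])]
[0.5959 0.0609 0.2758] 15.799700538893482
[[-0.7955 -1.1817]
 [ 0.1474  1.1759]
 [ 0.513   1.386 ]
 [ 0.7502  0.0617]
 [ 0.1096 -1.6625]
 [-0.9301 -0.0287]
 [-1.0108 -1.2274]
 [-3.522  -1.0596]
 [ 1.084   0.0415]
 [ 6.2448  2.3609]
 [-1.3147  1.3059]
 [-0.0078 -0.3773]]
mouth [ 0.6047 -0.0509  0.105 ] hinge [0.566  0.1668 0.105 ]
0.4 [ 0.6212 -0.0282  0.1907] [355.3657 183.268 ] [339.8775 164.6011]
0.5 [ 0.6186 -0.019   0.2105] [357.1769 174.3531] [337.9135 158.4266]
0.6 [ 0.6154 -0.008   0.2292] [359.2952 165.3423] [335.4809 152.2919]
0.7 [0.6118 0.0048 0.2467] [361.6909 156.3712] [332.6087 146.2809]
0.8 [0.6077 0.0193 0.2628] [364.3284 147.5761] [329.3338 140.4766]
0.9 [0.6032 0.0352 0.2773] [367.1673 139.0896] [325.7004 134.9588]
```

>>> arm_command(
  plan=[
    {"delta_pos": [0.02, -0.02, 0.04], "roll": 0.1},
    {"delta_pos": [0.04, -0.05, 0.08], "roll": 0.2},
    {"delta_pos": [0.06, -0.09, 0.1], "roll": 0.3},
    {"delta_pos": [0.08, -0.13, 0.12], "roll": 0.4},
    {"delta_pos": [0.11, -0.17, 0.13], "roll": 0.5},
    {"delta_pos": [0.14, -0.21, 0.13], "roll": 0.5},
    {"delta_pos": [0.17, -0.25, 0.13], "roll": 0.5},
    {"delta_pos": [0.2, -0.29, 0.13], "roll": 0.5},
    {"delta_pos": [0.23, -0.33, 0.13], "roll": 0.5},
    {"delta_pos": [0.25, -0.37, 0.13], "roll": 0.5},
    {"delta_pos": [0.27, -0.4, 0.13], "roll": 0.5},
    {"delta_pos": [0.27, -0.4, 0.13], "roll": 0.5},
  ],
  hand=-1,
)

```text
t: 2.7
tool_pos: [0.4982, 0.1522, 0.3611]
eef_rot: [[-0.994, -0.108, 0.001], [-0.108, 0.994, -0.001], [-0.0, -0.001, -1.0]]
force: [0.3, -0.0, 0.6]
width: -0.0001
gripper_force: 0.0
```

Run:
```python
from h import *
np.set_printoptions(precision=4,suppress=True)
o=manip.get_obs();R=o['eef_rot'];print(o['t'],o['joint_positions'],o['tool_pos'],np.degrees(np.arctan2(R[1,1],R[0,1])),o['force'],o['width'])
p=shot('wrist','w1.png');T=p['world_from_camera'];Tt=np.eye(4);Tt[:3,:3]=R;Tt[:3,3]=o['tool_pos'];print(np.linalg.inv(Tt)@T,p['fx'],p['cx'],p['cy'])
```

```text
2.7 [17.0384  8.1949  1.6548 83.4462 -0.0778 10.8658] [0.4982 0.1522 0.3611] 96.17250698249981 [ 0.3443 -0.011   0.551 ] -0.000101028933068026
[[ 0.0005 -0.9564 -0.292   0.0737]
 [ 1.      0.0005 -0.0002 -0.0012]
 [ 0.0003 -0.292   0.9564 -0.1405]
 [ 0.      0.      0.      1.    ]] 325.90975299994085 318.8090345570791 198.65503188886962
```

>>> arm_command(
  plan=[
    {"delta_pos": [0.0, -0.04, 0.0], "roll": 0.1},
    {"delta_pos": [0.01, -0.08, 0.0], "roll": 0.17},
    {"delta_pos": [0.02, -0.12, 0.0], "roll": 0.17},
    {"delta_pos": [0.02, -0.15, 0.0], "roll": 0.17},
    {"delta_pos": [0.02, -0.17, 0.0], "roll": 0.17},
    {"delta_pos": [0.02, -0.17, 0.0], "roll": 0.17},
    {"delta_pos": [0.02, -0.17, 0.0], "roll": 0.17},
  ],
)

```text
t: 3.45
tool_pos: [0.5162, -0.0133, 0.3614]
eef_rot: [[-0.96, -0.28, 0.0], [-0.28, 0.96, 0.001], [-0.0, 0.001, -1.0]]
force: [-0.7, 0.3, 0.7]
width: -0.0001
gripper_force: 0.0
```

Run:
```python
from h import *
import pickle
p=shot('wrist','w2.png');o=manip.get_obs();pickle.dump((p,o),open('w2.pkl','wb'));print(o['tool_pos'],o['t'])
cv2.imwrite('pics/w2b.png',cv2.resize(p['image'][:,:,::-1],(800,500),interpolation=cv2.INTER_CUBIC))
```

```text
[ 0.51620241 -0.01299796  0.36139115] 3.5
```

View pics/w2b.png

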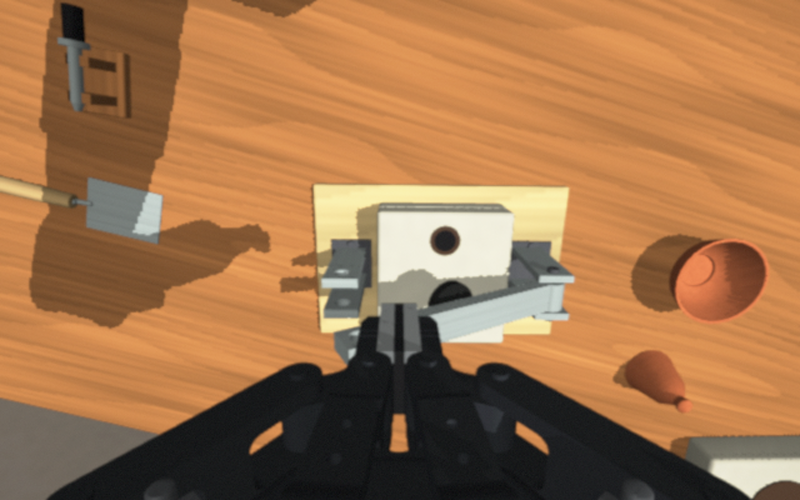

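The wrist view shows the fork at (345,285), the bar with its hinge at (545,280) and lug at (345,345), the board's corners at (314,184), (569,187), (321,332) and (550,332), and the pin in its rest with the grip at (73,20) and tip at (77,108).

Run:
```python
from h import *
import pickle
from scipy.optimize import least_squares
np.set_printoptions(precision=4,suppress=True)
p,o=pickle.load(open('w2.pkl','rb'))
def w(q,X): c,s=np.cos(q[2]),np.sin(q[2]);return np.array([q[0]+c*X[0]-s*X[1],q[1]+s*X[0]+c*X[1],X[2]])
obs=[((314,184.5),(-.1,-.155,.012)),((569,187),(-.1,.155,.012)),((321,333),(.1,-.155,.012)),((550,332.5),(.1,.155,.012)),((378,210),(-.08,-.075,.072)),((511,211),(-.08,.075,.072))]
r=least_squares(lambda q:np.concatenate([proj(p,w(q,X))*1.25-u for u,X in obs]),[.6,0.06,.27],loss='soft_l1',f_scale=2)
q=r.x;print(q,np.degrees(q[2]));print(np.array([proj(p,w(q,X))*1.25-u for u,X in obs]))
print('mouth',w(q,(-.022,-.11,.105)))
c=p['image'][130:290,230:470,::-1]  # u 230.., v 130..
k=cv2.resize(p['image'][200:290,250:370,::-1],(800,600),interpolation=cv2.INTER_CUBIC)
for X in [(x,y,.123) for x in(-.022,-.012,.012,.022) for y in(-.128,-.092)]:
    u=(proj(p,w(q,X))-[250,200]+.5)*800/120;cv2.circle(k,tuple(u.astype(int)),3,(0,0,255),-1)
cv2.imwrite('pics/fork.png',k)
# pin in wrist view at z=.05
for u in[(72,5),(77,109)]: print(atz(p,(u[0]/1.25,u[1]/1.25),.05))
for t in('pin','rest'):
  for d in models.boxes_of(p,t): print(t,d['conf'],d['point'],proj(p,d['point'])*1.25)
```

```text
[0.5942 0.0607 0.2781] 15.935880525556456
[[-2.1864 -0.735 ]
 [ 1.0536 -1.7098]
 [-0.8084  0.0962]
 [ 0.8608  1.7795]
 [-1.9219  0.7573]
 [ 4.7518  0.5629]]
mouth [ 0.6033 -0.0511  0.105 ]
[ 0.4283 -0.3738  0.05  ]
[ 0.5258 -0.3634  0.05  ]
pin 0.52 [0.5692, 0.046, 0.0722] [437.5232 257.0882]
pin 0.15 [0.5822, 0.0818, 0.1553] [478.0331 307.9579]
rest 0.93 [0.4975, -0.3528, 0.0158] [111.4777  87.0935]
```

View pics/fork.png

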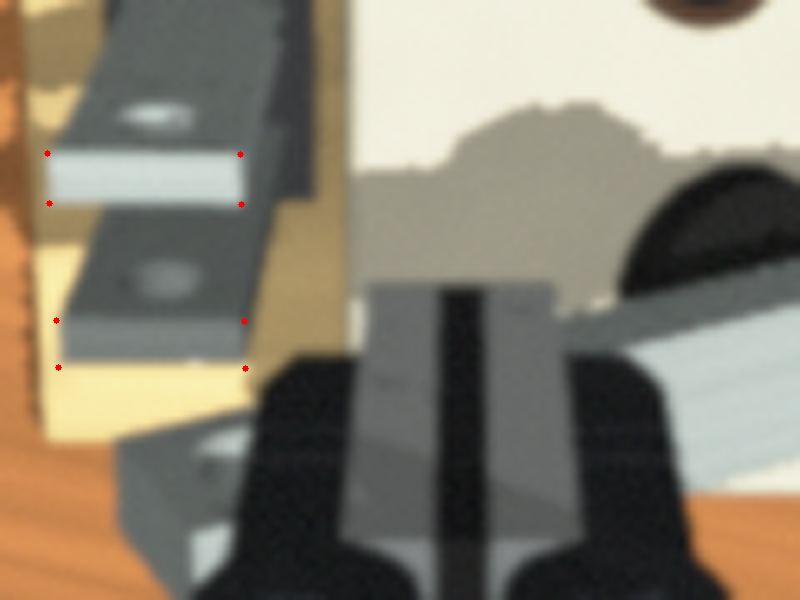

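>>> arm_command(
  plan=[
    {"delta_pos": [0.03, 0.007, 0.0], "roll": 0.0},
    {"delta_pos": [0.065, 0.014, -0.01], "roll": 0.0},
    {"delta_pos": [0.093, 0.021, -0.04], "roll": 0.0},
    {"delta_pos": [0.093, 0.021, -0.08], "roll": 0.0},
    {"delta_pos": [0.093, 0.021, -0.11], "roll": 0.0},
    {"delta_pos": [0.093, 0.021, -0.135], "roll": 0.0},
    {"delta_pos": [0.093, 0.021, -0.145], "roll": 0.0},
    {"delta_pos": [0.093, 0.021, -0.155], "roll": 0.0},
    {"delta_pos": [0.093, 0.021, -0.165], "roll": 0.0},
    {"delta_pos": [0.093, 0.021, -0.175], "roll": 0.0},
    {"delta_pos": [0.093, 0.021, -0.185], "roll": 0.0},
    {"delta_pos": [0.093, 0.021, -0.195], "roll": 0.0},
  ],
  hand=-1,
)

```text
t: 4.8
tool_pos: [0.6099, 0.0064, 0.1662]
eef_rot: [[-0.96, -0.279, 0.002], [-0.279, 0.96, -0.0], [-0.001, -0.001, -1.0]]
force: [0.4, -1.0, 2.9]
width: -0.0003
gripper_force: 1.1
```

>>> arm_command(
  plan=[
    {"delta_pos": [0.0, 0.0, -0.01], "roll": 0.0},
    {"delta_pos": [0.0, 0.0, -0.02], "roll": 0.0},
    {"delta_pos": [0.0, 0.0, -0.03], "roll": 0.0},
    {"delta_pos": [0.0, 0.0, -0.038], "roll": 0.0},
    {"delta_pos": [0.0, 0.0, -0.044], "roll": 0.0},
    {"delta_pos": [0.0, 0.0, -0.048], "roll": 0.0},
    {"delta_pos": [0.0, 0.0, -0.051], "roll": 0.0},
    {"delta_pos": [0.0, 0.0, -0.053], "roll": 0.0},
    {"delta_pos": [0.0, 0.0, -0.053], "roll": 0.0},
  ],
)

```text
t: 5.7
tool_pos: [0.6092, 0.007, 0.1132]
eef_rot: [[-0.96, -0.28, -0.0], [-0.28, 0.96, 0.001], [0.0, 0.001, -1.0]]
force: [0.2, 0.4, -0.6]
width: -0.0001
gripper_force: 0.0
```

>>> arm_command(
  plan=[
    {"delta_pos": [0.0, 0.0, -0.002], "roll": 0.0},
    {"delta_pos": [0.0, 0.0, -0.003], "roll": 0.0},
    {"delta_pos": [0.0, 0.0, -0.004], "roll": 0.0},
    {"delta_pos": [0.0, 0.0, -0.004], "roll": 0.0},
    {"delta_pos": [0.0, 0.0, -0.004], "roll": 0.0},
  ],
)

```text
t: 6.2
tool_pos: [0.6094, 0.007, 0.1129]
eef_rot: [[-0.96, -0.28, 0.002], [-0.28, 0.96, 0.001], [-0.002, 0.0, -1.0]]
force: [-10.3, -0.6, 25.7]
width: 0.0001
gripper_force: 12.6
```

Run:
```python
from h import *
a=shot('scene');b=shot('side')
f=lambda p,u,v,w,h:cv2.resize(p['image'][v:v+h,u:u+w,::-1],(400,300),interpolation=cv2.INTER_CUBIC)
cv2.imwrite('pics/c2.png',np.hstack([f(a,310,150,120,90),f(b,270,145,100,75)]))
```

```text
(no output)
```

View pics/c2.png

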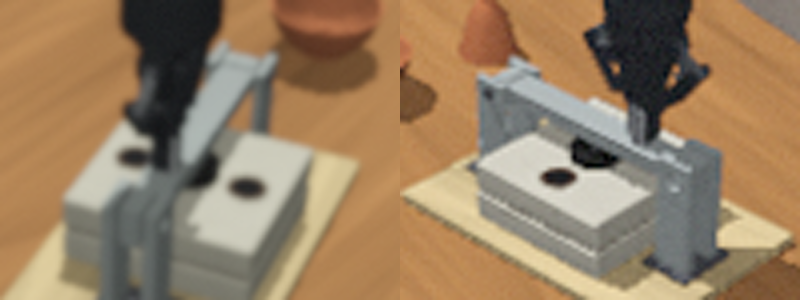

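The crops show the bar level, its lug between the cheeks and its foot on the mould, with 25 N of solid contact. Next I go to look at the pin.

>>> arm_command(
  plan=[
    {"delta_pos": [0.0, 0.0, 0.04], "roll": 0.0},
    {"delta_pos": [0.0, 0.0, 0.08], "roll": 0.0},
    {"delta_pos": [-0.01, -0.03, 0.11], "roll": -0.05},
    {"delta_pos": [-0.03, -0.07, 0.11], "roll": -0.1},
    {"delta_pos": [-0.05, -0.11, 0.11], "roll": -0.165},
    {"delta_pos": [-0.07, -0.15, 0.11], "roll": -0.165},
    {"delta_pos": [-0.09, -0.19, 0.11], "roll": -0.165},
    {"delta_pos": [-0.11, -0.23, 0.11], "roll": -0.165},
    {"delta_pos": [-0.13, -0.27, 0.11], "roll": -0.165},
    {"delta_pos": [-0.15, -0.31, 0.11], "roll": -0.165},
    {"delta_pos": [-0.17, -0.35, 0.11], "roll": -0.165},
    {"delta_pos": [-0.18, -0.38, 0.11], "roll": -0.165},
  ],
  hand=1,
)

```text
t: 7.5
tool_pos: [0.4277, -0.3751, 0.2193]
eef_rot: [[-0.993, -0.116, 0.0], [-0.116, 0.993, 0.0], [-0.0, 0.0, -1.0]]
force: [0.2, 0.3, -0.1]
width: 0.0857
gripper_force: 0.0
```

>>> arm_command(
  plan=[
    {"delta_pos": [0.0, 0.0, 0.0], "roll": 0.0},
    {"delta_pos": [0.0, 0.0, 0.0], "roll": 0.0},
  ],
)

```text
t: 7.7
tool_pos: [0.4291, -0.3734, 0.219]
eef_rot: [[-0.993, -0.116, 0.0], [-0.116, 0.993, 0.001], [-0.0, 0.001, -1.0]]
force: [0.6, 0.2, 0.1]
width: 0.0855
gripper_force: 0.0
```

Run:
```python
from h import *
import pickle
p=shot('wrist');o=manip.get_obs();pickle.dump((p,o),open('w3.pkl','wb'));print(o['tool_pos'],o['t'],o['eef_rot'],o['force'])
for t in('pin','rest'):
  for d in models.boxes_of(p,t): print(t,d['conf'],d['point'],proj(p,d['point'])*1.25)
cv2.imwrite('pics/w3b.png',cv2.resize(p['image'][:,:,::-1],(800,500),interpolation=cv2.INTER_CUBIC))
```

```text
[ 0.42941183 -0.37274492  0.21908663] 7.75 [[-9.93039315e-01 -1.17783308e-01  1.08075964e-04]
 [-1.17783126e-01  9.93038765e-01  1.07071570e-03]
 [-2.33436058e-04  1.05053326e-03 -9.99999421e-01]] [-0.51215708  0.30884114 -0.18773144]
pin 0.92 [0.461, -0.3642, 0.0538] [406.71863337 264.06593785]
pin 0.74 [0.3843, -0.5079, 0.0241] [238.84614524 141.58575394]
rest 0.56 [0.497, -0.3612, 0.0154] [404.28564692 287.65495897]
```

View pics/w3b.png

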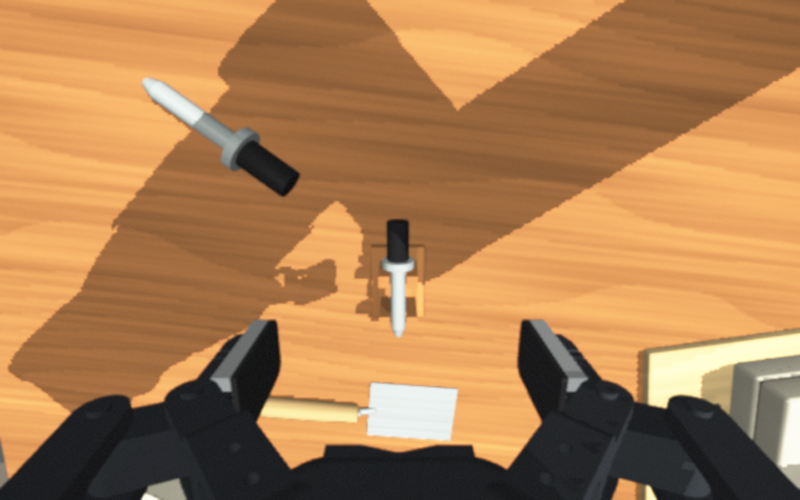

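The picture shows the rest pin upright in the image: butt (397,219), collar (398,265), tip (399,335). The longer loose pin is at (230,140) and the spatula at (410,410).

Run:
```python
from h import *
import pickle
np.set_printoptions(precision=4,suppress=True)
p,o=pickle.load(open('w3.pkl','rb'));p2,o2=pickle.load(open('w2.pkl','rb'))
for n,u in dict(butt=(397,220.5),collar=(397.8,267),tip=(399.3,335)).items(): print(n,atz(p,np.array(u)/1.25,.05))
print('tip tri',tri([(p,np.array((399.3,334))/1.25),(p2,np.array((77,110))/1.25)]))
# grip centreline by dark mask
m=(p['image'].max(2)<60); m[:170]=0;m[215:]=0;m[:,:300]=0;m[:,340:]=0
ys,xs=np.nonzero(m)
for v in range(ys.min(),ys.max()+1,6): print(v,xs[ys==v].mean(),(ys==v).sum(),atz(p,(xs[ys==v].mean(),v),.05))
R=o['eef_rot'];print(np.degrees(np.arctan2(R[1,1],R[0,1])))
```

```text
butt [ 0.4276 -0.3759  0.05  ]
collar [ 0.4656 -0.3708  0.05  ]
tip [ 0.5264 -0.3624  0.05  ]
tip tri [ 0.5261 -0.3628  0.0501]
176 318.0 11 [ 0.4271 -0.3755  0.05  ]
182 317.5 16 [ 0.4332 -0.3753  0.05  ]
188 318.0 17 [ 0.4391 -0.3741  0.05  ]
194 317.5 16 [ 0.4453 -0.3739  0.05  ]
200 317.5 16 [ 0.4515 -0.3732  0.05  ]
206 318.0 17 [ 0.4576 -0.372   0.05  ]
96.7641919352559
```

>>> arm_command(
  plan=[
    {"delta_pos": [0.0135, -0.001, -0.04], "roll": 0.01},
    {"delta_pos": [0.0135, -0.001, -0.08], "roll": 0.01},
    {"delta_pos": [0.0135, -0.001, -0.11], "roll": 0.01},
    {"delta_pos": [0.0135, -0.001, -0.14], "roll": 0.01},
    {"delta_pos": [0.0135, -0.001, -0.16], "roll": 0.01},
    {"delta_pos": [0.0135, -0.001, -0.175], "roll": 0.01},
    {"delta_pos": [0.0135, -0.001, -0.188], "roll": 0.01},
    {"delta_pos": [0.0135, -0.001, -0.188], "roll": 0.01},
    {"delta_pos": [0.0135, -0.001, -0.188], "roll": 0.01},
  ],
  hand=0.0,
)

```text
t: 8.75
tool_pos: [0.4433, -0.3739, 0.0316]
eef_rot: [[-0.992, -0.129, 0.0], [-0.129, 0.992, -0.0], [-0.0, -0.0, -1.0]]
force: [-0.3, -0.3, 0.4]
width: 0.0432
gripper_force: 0.0
```

>>> arm_command(
  plan=[
    {"delta_pos": [0.0, 0.0, 0.0], "roll": 0.0},
    {"delta_pos": [0.0, 0.0, 0.0], "roll": 0.0},
    {"delta_pos": [0.0, 0.0, 0.0], "roll": 0.0},
    {"delta_pos": [0.0, 0.0, 0.0], "roll": 0.0},
    {"delta_pos": [0.0, 0.0, 0.0], "roll": 0.0},
    {"delta_pos": [0.0, 0.0, 0.0], "roll": 0.0},
  ],
  hand=-1,
  squeeze=50,
)

```text
t: 9.35
tool_pos: [0.4435, -0.3747, 0.0319]
eef_rot: [[-0.992, -0.128, 0.001], [-0.128, 0.992, -0.001], [-0.001, -0.001, -1.0]]
force: [2.1, 0.7, 5.3]
width: 0.0165
gripper_force: 48.6
```

>>> arm_command(
  plan=[
    {"delta_pos": [0.0, 0.0, 0.02], "roll": 0.0},
    {"delta_pos": [0.0, 0.0, 0.05], "roll": 0.0},
    {"delta_pos": [0.0, 0.0, 0.08], "roll": 0.0},
    {"delta_pos": [0.0, 0.03, 0.1], "roll": 0.05},
    {"delta_pos": [0.01, 0.07, 0.1], "roll": 0.1},
    {"delta_pos": [0.01, 0.11, 0.1], "roll": 0.15},
    {"delta_pos": [0.01, 0.15, 0.1], "roll": 0.15},
    {"delta_pos": [0.02, 0.19, 0.1], "roll": 0.15},
    {"delta_pos": [0.02, 0.23, 0.1], "roll": 0.15},
    {"delta_pos": [0.03, 0.27, 0.1], "roll": 0.15},
    {"delta_pos": [0.03, 0.287, 0.08], "roll": 0.15},
    {"delta_pos": [0.03, 0.287, 0.056], "roll": 0.15},
  ],
)

```text
t: 10.55
tool_pos: [0.4733, -0.0854, 0.0872]
eef_rot: [[-0.961, -0.278, 0.001], [-0.278, 0.961, -0.0], [-0.001, -0.001, -1.0]]
force: [0.5, -0.7, -1.9]
width: 0.0164
gripper_force: 48.9
```

>>> arm_command(
  plan=[
    {"delta_pos": [0.0, 0.0, 0.0], "roll": 0.0},
    {"delta_pos": [0.0, 0.0, 0.0], "roll": 0.0},
  ],
)

```text
t: 10.75
tool_pos: [0.4719, -0.0875, 0.087]
eef_rot: [[-0.962, -0.274, -0.002], [-0.274, 0.962, -0.0], [0.002, 0.0, -1.0]]
force: [0.7, 0.6, -0.3]
width: 0.0162
gripper_force: 48.9
```

```bash
cat >> h.py <<'E'
Q=np.array([.5942,.0607,.2781])
def w(X,q=Q): c,s=np.cos(q[2]),np.sin(q[2]);return np.array([q[0]+c*X[0]-s*X[1],q[1]+s*X[0]+c*X[1],X[2]])
def pair(name,o,tip=None):
    d=np.array([-o['eef_rot'][0][0],-o['eef_rot'][1][0],0]);org=o['tool_pos']+.022*d+[0,0,.0185]
    P=[shot('scene'),shot('side')];K=[]
    for p,(u,v,s) in zip(P,[(285,165,80),(290,165,80)]):
        k=cv2.resize(p['image'][v:v+s,u:u+s,::-1],(400,400),interpolation=cv2.INTER_CUBIC)
        for X,c in [(org,(0,255,255)),(org+.062*d,(0,255,0))]+[(w((x,y,.123)),(0,0,255)) for x in(-.022,-.012,.012,.022) for y in(-.128,-.092)]+[(w((-.022,-.11,.105)),(255,0,0))]:
            cv2.circle(k,tuple(((proj(p,X)-[u,v]+.5)*400/s).astype(int)),2,c,-1)
        K.append(k)
    cv2.imwrite('pics/'+name,np.hstack(K))
E
python3 - <<'E'
from h import *
np.set_printoptions(precision=4,suppress=True)
o=manip.get_obs();R=o['eef_rot'];print(o['t'],o['tool_pos'],np.degrees(np.arctan2(R[1,1],R[0,1])),o['width'],o['force'])
d=np.array([-R[0][0],-R[1][0],0]);org=o['tool_pos']+.022*d+[0,0,.0185]
c,s=np.cos(Q[2]),np.sin(Q[2]);e=org-w((-.022,-.11,.105));print('in mouth frame',c*e[0]+s*e[1],-s*e[0]+c*e[1],e[2])
pair('c3.png',o)
E
```

```text
10.75 [ 0.4719 -0.0875  0.087 ] 105.92806611089001 0.016234878226503966 [ 0.7368  0.597  -0.2702]
in mouth frame -0.11427057746487666 0.0010863835045718702 0.0004723728155468232
```

View pics/c3.png

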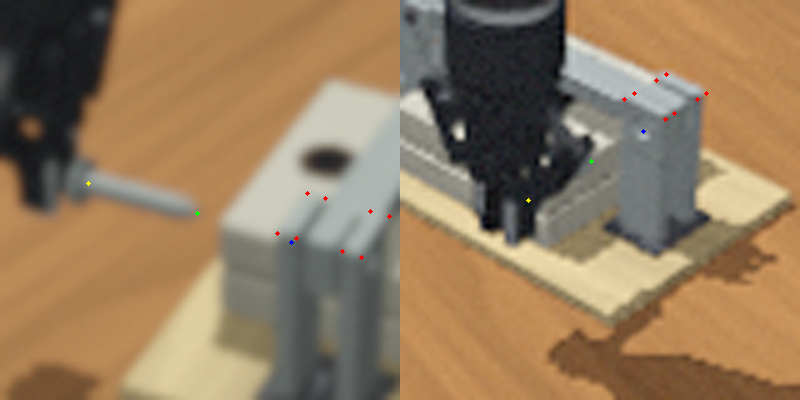

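The overlay agrees with both pictures to within about 1 pixel: pin tip at (196,212), fork corners on the red dots. I start the insertion slowly.

>>> arm_command(
  plan=[
    {"delta_pos": [0.0115, 0.003, -0.0005], "roll": 0.0},
    {"delta_pos": [0.023, 0.006, -0.0005], "roll": 0.0},
    {"delta_pos": [0.0345, 0.0093, -0.0005], "roll": 0.0},
    {"delta_pos": [0.041, 0.0111, -0.0005], "roll": 0.0},
    {"delta_pos": [0.047, 0.0128, -0.0005], "roll": 0.0},
    {"delta_pos": [0.052, 0.0142, -0.0005], "roll": 0.0},
    {"delta_pos": [0.057, 0.0157, -0.0005], "roll": 0.0},
    {"delta_pos": [0.0605, 0.0167, -0.0005], "roll": 0.0},
    {"delta_pos": [0.0635, 0.0175, -0.0005], "roll": 0.0},
    {"delta_pos": [0.0635, 0.0175, -0.0005], "roll": 0.0},
  ],
)

```text
t: 11.85
tool_pos: [0.5367, -0.0698, 0.0868]
eef_rot: [[-0.962, -0.275, 0.0], [-0.275, 0.962, -0.0], [-0.0, -0.0, -1.0]]
force: [-0.3, -0.4, -0.1]
width: 0.0162
gripper_force: 48.9
```

>>> arm_command(
  plan=[
    {"delta_pos": [0.0048, 0.0014, 0.0], "roll": 0.0},
    {"delta_pos": [0.0096, 0.0027, 0.0], "roll": 0.0},
    {"delta_pos": [0.0144, 0.0041, 0.0], "roll": 0.0},
    {"delta_pos": [0.0192, 0.0055, 0.0], "roll": 0.0},
    {"delta_pos": [0.024, 0.0069, 0.0], "roll": 0.0},
    {"delta_pos": [0.024, 0.0069, 0.0], "roll": 0.0},
  ],
)

```text
t: 12.45
tool_pos: [0.5612, -0.0627, 0.0868]
eef_rot: [[-0.961, -0.275, 0.001], [-0.275, 0.961, 0.0], [-0.001, -0.0, -1.0]]
force: [-0.3, -0.1, -1.2]
width: 0.0165
gripper_force: 48.8
```

>>> arm_command(
  plan=[
    {"delta_pos": [0.0048, 0.0014, 0.0], "roll": 0.0},
    {"delta_pos": [0.0096, 0.0027, 0.0], "roll": 0.0},
    {"delta_pos": [0.0135, 0.0039, 0.0], "roll": 0.0},
    {"delta_pos": [0.016, 0.0046, 0.0], "roll": 0.0},
    {"delta_pos": [0.018, 0.0051, 0.0], "roll": 0.0},
    {"delta_pos": [0.0195, 0.0056, 0.0], "roll": 0.0},
    {"delta_pos": [0.0205, 0.0059, 0.0], "roll": 0.0},
    {"delta_pos": [0.0205, 0.0059, 0.0], "roll": 0.0},
  ],
)

```text
t: 13.25
tool_pos: [0.5809, -0.057, 0.0868]
eef_rot: [[-0.962, -0.275, 0.0], [-0.275, 0.962, -0.0], [-0.0, -0.0, -1.0]]
force: [0.2, -0.1, -0.9]
width: 0.0167
gripper_force: 48.9
```

>>> arm_command(
  plan=[
    {"delta_pos": [0.001, 0.0003, 0.0], "roll": 0.0},
    {"delta_pos": [0.0019, 0.0005, 0.0], "roll": 0.0},
    {"delta_pos": [0.0024, 0.0007, 0.0], "roll": 0.0},
    {"delta_pos": [0.0029, 0.0008, 0.0], "roll": 0.0},
    {"delta_pos": [0.0029, 0.0008, 0.0], "roll": 0.0},
  ],
)

```text
t: 13.75
tool_pos: [0.5821, -0.0566, 0.0865]
eef_rot: [[-0.962, -0.274, -0.003], [-0.274, 0.962, -0.001], [0.003, 0.0, -1.0]]
force: [-5.6, -1.4, 3.2]
width: 0.0163
gripper_force: 49.2
```

>>> arm_command(
  plan=[
    {"delta_pos": [0.001, 0.0003, 0.0], "roll": 0.0},
    {"delta_pos": [0.0015, 0.0004, 0.0], "roll": 0.0},
    {"delta_pos": [0.0015, 0.0004, 0.0], "roll": 0.0},
  ],
)

```text
t: 14.05
tool_pos: [0.582, -0.0566, 0.0861]
eef_rot: [[-0.962, -0.274, -0.006], [-0.274, 0.962, -0.001], [0.006, 0.0, -1.0]]
force: [-9.5, -3.2, 4.1]
width: 0.0163
gripper_force: 49.3
```

>>> arm_command(
  plan=[
    {"delta_pos": [0.0, 0.0, 0.0], "roll": 0.0},
    {"delta_pos": [0.0, 0.0, 0.0], "roll": 0.0},
    {"delta_pos": [0.0, 0.0, 0.0], "roll": 0.0},
    {"delta_pos": [0.0, 0.0, 0.0], "roll": 0.0},
  ],
  hand=0.0,
)

```text
t: 14.45
tool_pos: [0.5858, -0.0557, 0.087]
eef_rot: [[-0.961, -0.275, 0.001], [-0.275, 0.961, 0.0], [-0.001, -0.0, -1.0]]
force: [0.1, -0.9, 1.6]
width: 0.0428
gripper_force: 0.0
```

>>> arm_command(
  plan=[
    {"delta_pos": [0.0, 0.0, 0.02], "roll": 0.0},
    {"delta_pos": [0.0, 0.0, 0.05], "roll": 0.0},
    {"delta_pos": [0.0, 0.0, 0.09], "roll": 0.0},
    {"delta_pos": [-0.03, 0.0, 0.12], "roll": 0.0},
    {"delta_pos": [-0.07, 0.0, 0.15], "roll": 0.0},
    {"delta_pos": [-0.1, 0.0, 0.17], "roll": 0.0},
    {"delta_pos": [-0.1, 0.0, 0.17], "roll": 0.0},
    {"delta_pos": [-0.1, 0.0, 0.17], "roll": 0.0},
  ],
)

```text
t: 15.25
tool_pos: [0.4859, -0.0559, 0.2576]
eef_rot: [[-0.962, -0.275, 0.003], [-0.275, 0.962, -0.0], [-0.003, -0.001, -1.0]]
force: [1.1, 0.5, 0.1]
width: 0.0427
gripper_force: 0.0
```

Run:
```python
from h import *
a=shot('scene');b=shot('side');p=shot('wrist');print(manip.get_obs()['t'],manip.get_obs()['force'])
f=lambda p,u,v,w,h:cv2.resize(p['image'][v:v+h,u:u+w,::-1],(400,300),interpolation=cv2.INTER_CUBIC)
u,v=proj(p,w((-.03,-.11,.105))).astype(int)
k=f(p,max(u-80,0),max(v-60,0),160,120)
cv2.imwrite('pics/c4.png',np.vstack([np.hstack([f(a,310,175,80,60),f(b,300,165,80,60)]),np.hstack([k,cv2.resize(b['image'][:,:,::-1],(400,300))])]))
for m,U in((a,0),(b,0)):
  for t in('bowl','bell','spatula'): print(t,[np.round(d['point'],3) for d in models.boxes_of(m,t)][:1])
```

```text
15.4 [-0.22767719  0.20434379  0.34898489]
bowl [array([0.501, 0.401, 0.033])]
bell [array([0.676, 0.381, 0.033])]
spatula [array([ 0.65 , -0.36 , -0.001])]
bowl [array([0.514, 0.406, 0.034])]
bell [array([0.658, 0.386, 0.03 ])]
spatula [array([ 0.638, -0.361, -0.001])]
```

View pics/c4.png

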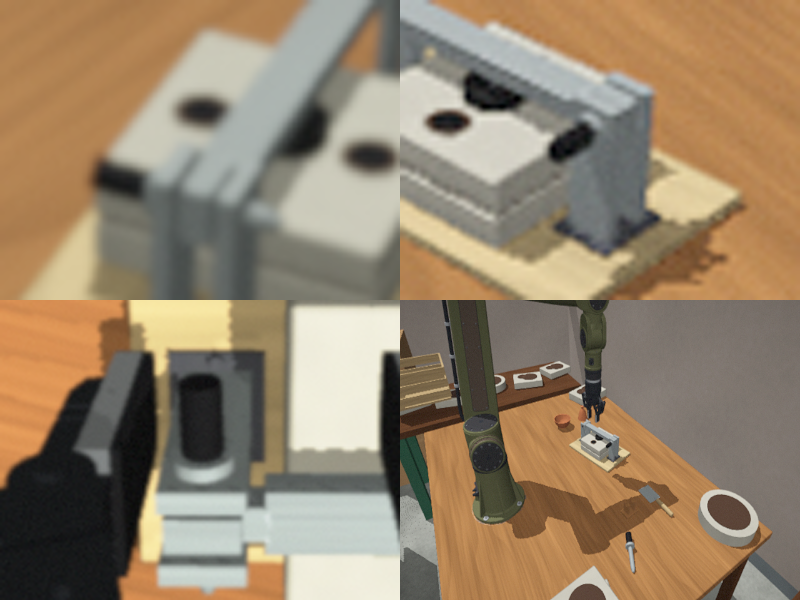

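The crops show the collar against the near cheek at (203,470), the tip protruding beyond the far cheek at (262,215), the bar down and the gripper clear. The bystanders have not moved.

```bash
python3 -c "
from h import *
print(ticket.finish_job())"
```

```text
the job is handed in; nothing more can be done
None
```

I pushed the bar fully home, fitted the pin through fork and lug until its collar met the near cheek, and backed the gripper clear. The job is handed in at about 15.4 s; the bowl, bell and spatula did not move, and no verdict was returned.

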